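# Set the stop key in the hidden groove of the flex guide

## Robot

A 6-joint arm with a two-finger parallel gripper is mounted at the origin on a cart in front of the work surface, level with it; the furniture and walls round the work are solid. World frame = base frame: x ahead of the robot, y to its left, z up, the work surface at z = 0. Lengths are in m, angles in degrees, forces in N, time in s.
With the tool pointing down it reaches from about 0.4 to 0.825 m from the base axis. Payload 7 kg.
Tool frame: the origin (TCP) lies at the very end of the fingers, on their centre line; the grasp point (between the pads) lies 19 mm behind it; z points along the fingers, y is the line along which they close (so a half turn about z gives the same grasp; the last joint's range is limited). The gripper opens to 88 mm and grips with 3 to 60 N. Pads are 19 mm wide; open, the fingers measure 130 mm over their backs; the gripper's body (78 mm by 193 mm) begins 47 mm behind the grasp point.
Start: joints at [-53.222, 20.546, 0.682, 0, -70.136, -16.507], TCP at [0.234, -0.633, 0.227] pointing down, gripper open.
Joint ranges: [-176.03, 176.03], [-82.01, 121.73], [-58.28, 71.71], [-173.87, 95.51], [-174.79, -0.11], [-173.66, 173.66]. Speed limits (degrees/s): [136.94, 136.94, 172.46, 180, 180, 180].

## Interface

Orientations are given as [roll, pitch, yaw] about the fixed x, y, z axes, in that order (R = Rz(yaw) Ry(pitch) Rx(roll)).
In Python, from plant import ctrl, cams, workorder gives the robot as it stands.
- The arm moves only by the tool play_rows, never from a script. Its argument "motion" is a list of rows, each an object of numbers: "x", "y", "z": the shift along the tool's x, y, z normalised to -1 to 1, where 1 is 0.025 m; "rx", "ry", "rz": the turn, a rotation vector about the tool's x, y, z normalised to -1 to 1, where 1 is 4 degrees. A call has 1 to 20 rows; each row shifts and turns the commanded pose from where the row before left it, along the tool's axes as they then stand; what a row does not reach is not made up. A row lasts 1/8 s, in which the tool goes at most 62.5 mm and 10.7 degrees, less where a joint would pass 70% of its speed; a pose out of reach is approached as far as the arm can. A call with a number of a shift or a turn outside -1 to 1 is refused whole. A call with a gripper value outside its range is refused whole. "fingers" is the opening, from -1 (shut) to 1 (fully open), set as the call begins (left out, the last holds). The fingers move at their own pace and stop on an object; the grip force is fixed at half the most. Time passes only in rows, so rows that do not move let the fingers close. It gives the time, the measured TCP pose, the force, the opening and the grip force at its end, in the units of the state.
- ctrl.get_obs(): the state, without advancing time (a new reading comes with each control period).
- cams.snapshot(name): name is "scene" or "top"; returns the picture (400x640x3 uint8, blue, green, red); there is no depth.
- cams.get_calibration(name): a dict with "vertical_fov" (degrees; the focal length in pixels is half the picture's height over the tangent of half this angle, whatever the lens; pixels are square), "cx", "cy" (the principal point, pixels), "position" and "rotation" of the camera in the world. Camera axes: x right, y up, looking along -z (the intrinsics and any distortion apply to the point x, -y, -z); pixel columns grow to the right and rows downward; lengths in m; the calibration is good to about 2 mm. A picture is of the moment at which its call begins. get_calibration takes no time and is no camera call.
- workorder.close_job(): hands the job in; it is judged then, once.
The state is a dict: "clock": time; "joint_pos": joint angles; "qvel": joint speeds; "tau": joint torques, N m; "tool_pos": TCP position; "orientation": TCP orientation; "force": force on the tool from outside, world axes, zero at the start; "moment": the same for the moment, N m; "opening": finger opening in m; "gripper_force": force on a finger pad.
Only numpy, scipy, OpenCV 4.12 (cv2) and the standard library are available. Lean on these libraries where they do the work, as an engineer would, in place of code of your own. Each camera call takes 0.05 s, during which the arm holds its last target. There are 200 camera calls.

## Task

The flex guide needs its stop set. Take the red-banded stop key out of the blue rack and slide it, upright and foot crosswise, into the grey guide from its open end, along under the covers until its foot drops into the groove hidden there; stop, and leave it standing fully down in that groove. Do not topple the key, and leave the bottle, the tape roll and the white reel where they are.

Things in the scene. Friction and masses are not known exactly. Their poses are not given: they have to be found in the camera images.
- key: Stop key, inverted T of steel, 0.25 to 0.49 kg, standing. Origin: middle of the underside, z up. Foot 26 (x) x 66 (y) x 12 mm high, can stand alone; on it a head 20 (x) x 40 (y) mm rising to 80 mm above the underside, red band near the top. Broad faces (40 mm wide) look to +x and -x, narrow sides to +y and -y. Same after a half turn. Starts in the rack, axes along the rack's.
- key_head (a point): Point on the key's axis 60 mm above its underside, a good height to grip. Axes as the key's.
- rack: Key rack, fixed, at the left or the right; origin: middle of its underside. Black base 60 (x) x 90 (y) x 8 mm carries the key between two blue cheeks (inner faces x = +-15, 6 thick, 30 wide in y, tops 84 mm up) that cover the key's broad faces: grip it there only by its narrow sides, fingers closing along y, and lift 80 mm straight up to clear. Lips 5 mm high at y = +-38.
- guide: Grey guide, fixed, 193 (x) x 80 (y) x 98 mm; origin: middle of its underside; the key slides in along +x, from the open end at x = -96.5 mm; a stop 34 mm high closes the far end at x = +91.5. Two level ledges, tops 18 mm up, at |y| = 23 to 35 mm carry the key's foot over a trench (floor 8 mm up). Walls at |y| = 35 leave the foot 2 mm each side.
- guide_entry (a point): Point midway between the ledges at the height of their tops (18 mm up), 22 mm in from the open end (guide x = -74.5). Here the ledges are open to above: the key is put down here, its origin on this point, its x along the guide's x, and can be taken again another way. Axes as the guide's.
- guide_mouth (a point): Point midway between the ledges at their tops, where the covers begin (guide x = -46.5). From here to the far end covers overhang the ledges: undersides 34 mm up, tops 98 mm up, flush with a key riding on the ledges. The slot between them, |y| < 23, is open above: in it grip the key only by its broad faces, fingers closing along the guide's x. Axes as the guide's.
- guide_cover (a point): Point midway between the covers at the height of the ledge tops (guide x = +8). Somewhere beneath, unseen, one groove 30 mm long in x and 10 mm deep cuts both ledges; its middle lies between guide x = -14.5 and +30.5, not reported. The foot falls in by weight, or, pressed down 1.5 mm or more while dragged, catches on the groove's far wall. Fully down, the key's origin is 8 mm up.
- solvent_bottle: White bottle with a blue collar, 63 mm wide, 136 mm high; origin at the middle of its underside. Bystander.
- amber_tape: Roll of amber tape lying flat, 66 mm across, 15 mm high; origin at the middle of its underside. Bystander.
- white_reel: White reel lying flat, 86 mm across, 17 mm high; origin at the middle of its underside. Bystander.

How it is judged (in metres and radians):
On the way:
1. the key, foot crosswise, slides in under the covers from the open end, riding on the ledges (x of key in the frame of guide between -0.055 and -0.02 m and y of key in the frame of guide between -0.008 and 0.008 m and angle between the x axis of key and the x axis of guide, either way round below 0.15 rad and angle between key's own z axis and vertical below 0.1 rad and z of key in the frame of guide between 0.0145 and 0.0225 m), for 0.04 s.
At the end, for the whole second after the job is handed in: The key stands released and at rest in the groove under the covers: its underside less than 10.5 mm above the guide's own underside (8 mm when fully down), upright within 0.1 rad, foot crosswise within 0.15 rad (x of key in the frame of guide between -0.022 and 0.038 m and y of key in the frame of guide between -0.008 and 0.008 m and angle between the x axis of key and the x axis of guide, either way round below 0.15 rad and angle between key's own z axis and vertical below 0.1 rad and z of key in the frame of guide between 0.005 and 0.0105 m and linear speed of key below 0.01 m/s); the robot touches nothing.
It fails at once if the key is toppled (angle between key's own z axis and vertical above 0.7 rad).
It fails at once if the solvent bottle is moved by more than 30 mm (distance of solvent_bottle from where it was at the start of the episode above 0.03 m).
It fails at once if the roll of amber tape is moved by more than 30 mm (distance of amber_tape from where it was at the start of the episode above 0.03 m).
It fails at once if the white reel is moved by more than 30 mm (distance of white_reel from where it was at the start of the episode above 0.03 m).
It also fails if it takes over 69 s, if anything falls off the work surface, if the arm or the gripper's body presses on something with over 40 N, if the wrist force passes 120 N, or if a joint passes its speed limit or range.

## Working session

There is one attempt and no reset: what is moved stays moved. The work goes in short steps, Python scripts to look and compute and a tool call to move; the robot and the scene stay as the last step left them, time stands still between calls to the robot, and variables do not carry over. Pictures are saved under pics/ and viewed, at most 10 in all, crops included, and the job is handed in when it is done.

Besides the shell and the picture viewer there is one more tool, called after ">>>" as name([rows], argument=value, ...), one row to a line, values as JSON. play_rows: Moves the arm, as the interface text tells. Its arguments: {"type":"object","properties":{"motion":{"type":"array"},"fingers":{"type":"number"}},"required":["motion"]}

```bash
ls; mkdir -p pics; python3 - <<'E'
from plant import ctrl,cams
import cv2
o=ctrl.get_obs();print({k:o[k] for k in('clock','tool_pos','orientation','opening','force')})
for n in('scene','top'):
    print(n,cams.get_calibration(n)); cv2.imwrite(f'pics/{n}0.png',cams.snapshot(n))
E
```

```text
pics
{'clock': 0.0, 'tool_pos': array([ 0.23364915, -0.63274733,  0.22561888]), 'orientation': array([ 1.79904515e+02, -8.23707229e-03, -1.59735935e+02]), 'opening': 0.08750463389176476, 'force': array([-0.17756227, -0.27786591, -0.06940306])}
scene {'vertical_fov': 43.64846554453669, 'cx': 311.25299937307443, 'cy': 201.24237682001268, 'position': array([-0.13105905,  0.79055853,  0.79087593]), 'rotation': array([  56.70653537,   -0.37772502, -137.16553333])}
top {'vertical_fov': 47.65365229077753, 'cx': 316.0290742199641, 'cy': 204.38355644336832, 'position': array([ 3.99522814e-01, -1.17236206e-03,  1.20871579e+00]), 'rotation': array([  9.86980908,   0.90585216, -91.09584121])}
```

View pics/scene0.png

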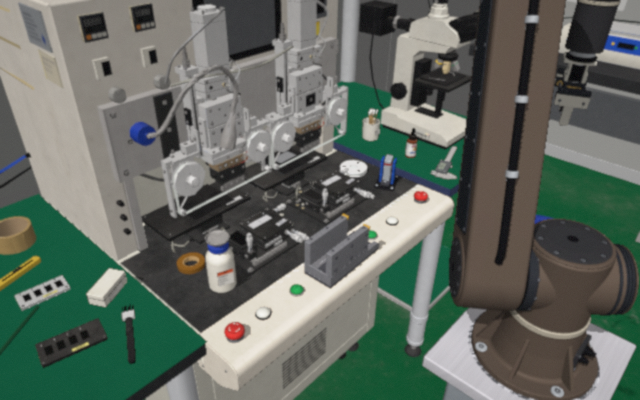

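View pics/top0.png

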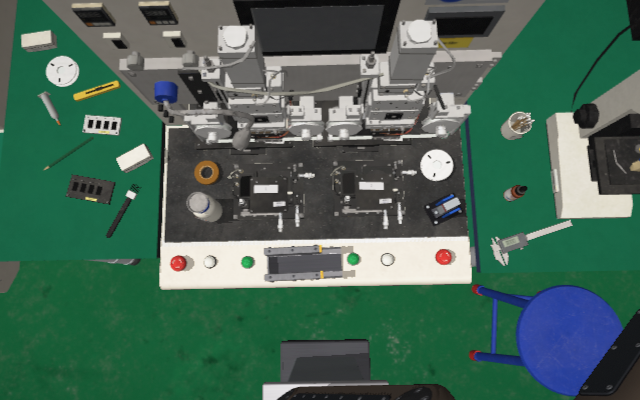

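The scene view shows the guide near (337,250) and the rack near (388,170). In the top view they are at (305,263) and (445,208). I'll zoom in.

```bash
python3 - <<'E'
import cv2,numpy as np
s=cv2.imread('pics/scene0.png');t=cv2.imread('pics/top0.png')
r=lambda im,x,y,w,h:cv2.resize(im[y:y+h,x:x+w],(400,300),interpolation=cv2.INTER_CUBIC)
a=np.vstack([np.hstack([r(s,290,200,100,75),r(s,360,140,60,45+5)]),np.hstack([r(t,255,225,110,82),r(t,415,180,60,45)])])
cv2.imwrite('pics/crop.png',a)
E
```

```text
(no output)
```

View pics/crop.png

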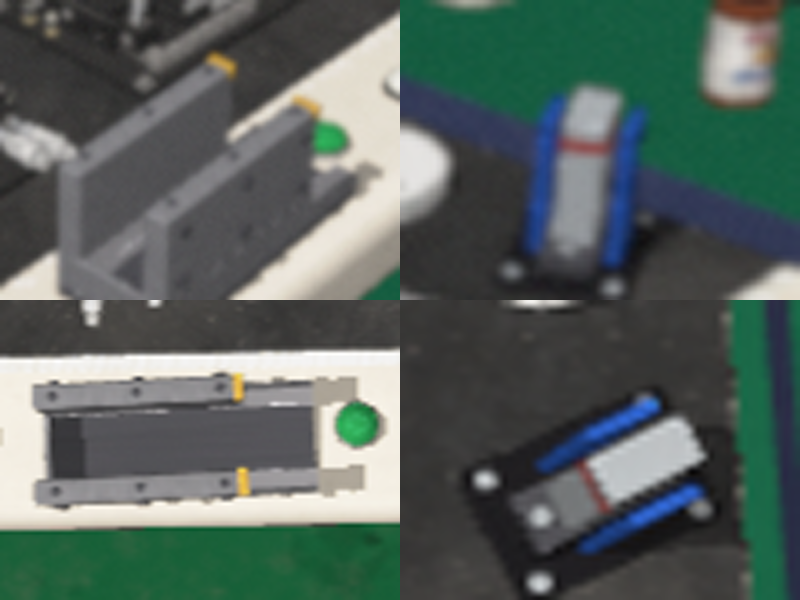

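The guide's open end is on the right in the top view, with yellow marks where the covers begin, so guide +x is about world +y. The key stands in the rack with its light top face near top px (452,204). Next I'll enlarge the views to pick corners.

```bash
cat > h.py <<'E'
import cv2,numpy as np
from scipy.spatial.transform import Rotation as R
from plant import ctrl,cams
C={n:cams.get_calibration(n) for n in('scene','top')}
def ray(n,p):
    c=C[n];f=200/np.tan(np.radians(c['vertical_fov']/2))
    d=R.from_euler('xyz',c['rotation'],degrees=True).apply([(p[0]-c['cx'])/f,-(p[1]-c['cy'])/f,-1])
    return c['position'],d/np.linalg.norm(d)
def tri(ps,pt):
    a,u=ray('scene',ps);b,v=ray('top',pt)
    k=np.linalg.lstsq(np.c_[u,-v],b-a,rcond=None)[0]
    P,Q=a+k[0]*u,b+k[1]*v
    return (P+Q)/2,np.linalg.norm(P-Q)
def onz(n,p,z):
    a,u=ray(n,p);return a+u*(z-a[2])/u[2]
def proj(n,P):
    c=C[n];f=200/np.tan(np.radians(c['vertical_fov']/2))
    q=R.from_euler('xyz',c['rotation'],degrees=True).inv().apply(np.array(P)-c['position'])
    return np.c_[c['cx']-f*q[...,0]/q[...,2],c['cy']+f*q[...,1]/q[...,2]] if q.ndim>1 else np.array([c['cx']-f*q[0]/q[2],c['cy']+f*q[1]/q[2]])
def crop(im,x,y,w,h,k,step=10):
    a=cv2.resize(im[y:y+h,x:x+w],None,fx=k,fy=k,interpolation=cv2.INTER_CUBIC)
    for i in range(x-x%step+step,x+w,step):cv2.line(a,(int((i+.5-x)*k),0),(int((i+.5-x)*k),6),(255,0,255),1);cv2.putText(a,str(i),(int((i-x)*k),18),0,.35,(255,0,255))
    for i in range(y-y%step+step,y+h,step):cv2.line(a,(0,int((i+.5-y)*k)),(6,int((i+.5-y)*k)),(255,0,255),1);cv2.putText(a,str(i),(8,int((i+.5-y)*k)),0,.35,(255,0,255))
    return a
E
python3 - <<'E'
from h import *
s=cv2.imread('pics/scene0.png');t=cv2.imread('pics/top0.png')
o={}
for n,im,roi in(('scene',s,(290,200,100,90)),('top',t,(255,235,105,55))):
    x,y,w,h=roi;g=cv2.cvtColor(im[y:y+h,x:x+w],cv2.COLOR_BGR2HSV)
    m=cv2.inRange(g,(12,120,120),(30,255,255));_,_,st,c=cv2.connectedComponentsWithStats(m)
    o[n]=c[1:]+[x,y];print(n,o[n],st[1:,4])
a=crop(t,258,238,104,50,7);b=crop(t,420,183,50,43,7);b=cv2.copyMakeBorder(b,0,0,0,a.shape[1]-b.shape[1],0);cv2.imwrite('pics/z1.png',cv2.resize(np.vstack([a,b])[:600],None,fx=1,fy=1))
a=crop(s,298,208,84,78,7);b=crop(s,372,145,32,50,7);h=max(a.shape[0],b.shape[0]);b=cv2.copyMakeBorder(b,0,h-b.shape[0],0,0,0)[:, :212]
cv2.imwrite('pics/z2.png',np.hstack([a,b]))
E
```

```text
scene [[345.33333333 215.22222222]
 [366.28571429 225.71428571]] [18  7]
top [[320.         248.61111111]
 [321.5        274.        ]] [18 16]
```

View pics/z1.png

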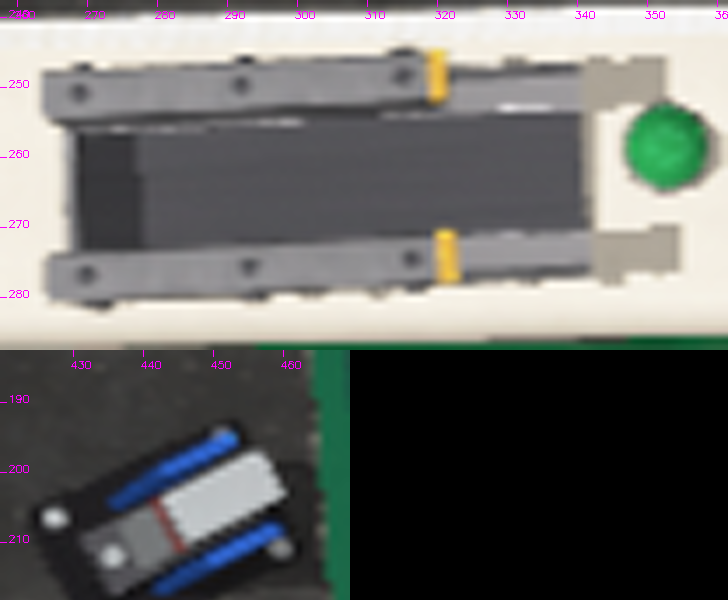

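View pics/z2.png

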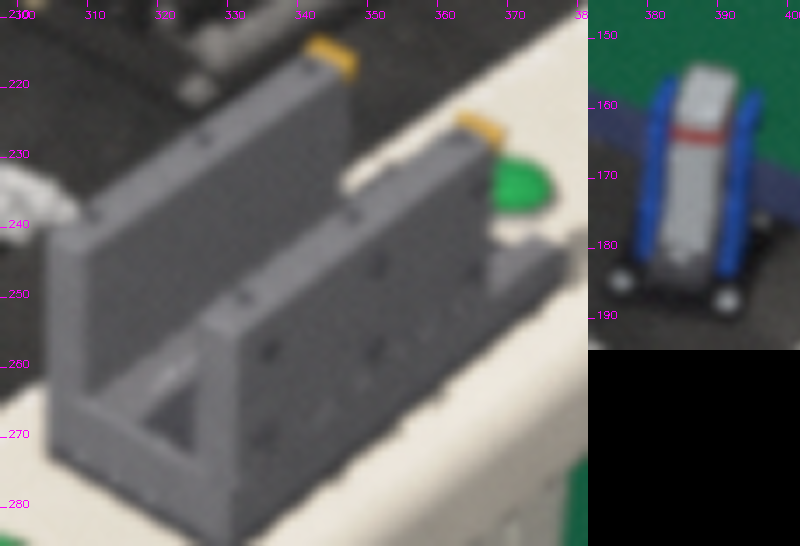

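```bash
python3 - <<'E'
from h import *
S=lambda u,v:(298+u/7-.5,208+v/7-.5); T=lambda u,v:(258+u/7-.5,238+v/7-.5)
K=lambda u,v:(372+(u-588)/7-.5,145+v/7-.5); L=lambda u,v:(420+u/7-.5,183+(v-350)/7-.5)
# guide-frame x,y for corners (guide +x ~ world +y, guide +y ~ world -x)
G=[((-46.5,-40),(318,38),(446,50)),((-46.5,-23),(357,60),(446,101)),((-46.5,23),(466,110),(457,231)),((-46.5,40),(504,133),(459,282)),
((96.5,-40),(47,235),(43,72)),((96.5,-23),(80,247),(45,119)),((96.5,23),(197,325),(45,255)),((96.5,40),(238,337),(48,297))]
def fit(A,B):
    A=np.array(A);B=np.array(B);a=A-A.mean(0);b=B-B.mean(0)
    th=np.arctan2((a[:,0]*b[:,1]-a[:,1]*b[:,0]).sum(),(a*b).sum());c,s=np.cos(th),np.sin(th);M=np.array([[c,-s],[s,c]])
    t=B.mean(0)-M@A.mean(0);return np.degrees(th),t,1e3*(A@M.T+t-B)
P=[];
for g,s,t in G:
    p,e=tri(S(*s),T(*t));P.append(p);print(g,p.round(4),round(e*1e3,1))
P=np.array(P);A=[np.array(g[0])/1e3 for g in G];z=P[:,2].mean();print('z',z)
th,t,r=fit(A,P[:,:2]);print('guide tri',th,t,r.round(1).tolist())
for n,f,i in(('top',T,2),('scene',S,1)):
    th,t,r=fit(A,[onz(n,f(*g[i]),z)[:2] for g in G]);print(n,th,t,r.round(1).tolist())
for s,t in(((692,67),(262,450)),((737,73),(287,492))):
    p,e=tri(K(*s),L(*t));print('key',p.round(4),round(e*1e3,1))
for zz in(.085,.088,.091):
  q=np.array([onz('top',L(*c),zz) for c in((160,498),(262,450),(287,492),(187,548))])
  d=q[1]-q[0]+q[2]-q[3];print(zz,q.mean(0),np.degrees(np.arctan2(d[1],d[0])),[np.linalg.norm(q[i]-q[i-1]).round(4) for i in range(4)])
  q=np.array([onz('scene',K(*c),zz) for c in((692,67),(737,73))]);print(q.mean(0),'top far mid',np.array([onz('top',L(*c),zz) for c in((262,450),(287,492))]).mean(0))
E
```

```text
(-46.5, -40) [0.4914 0.0011 0.0994] 2.9
(-46.5, -23) [0.4736 0.0014 0.0988] 3.0
(-46.5, 23) [ 0.4285 -0.0015  0.0983] 3.3
(-46.5, 40) [ 0.4115 -0.0015  0.0971] 2.1
(96.5, -40) [0.4869 0.1427 0.0954] 2.8
(96.5, -23) [0.4712 0.1423 0.0984] 0.5
(96.5, 23) [0.4231 0.1421 0.0934] 3.4
(96.5, 40) [0.4083 0.1404 0.0961] 4.3
z 0.09711512364883673
guide tri 91.59950659898108 [0.45001206 0.04589351] [[-0.1, -0.5], [0.7, -1.4], [-0.2, 0.3], [-0.2, -0.2], [0.4, 0.7], [-0.9, 0.7], [1.2, -0.4], [-0.9, 0.8]]
top 91.63725157966248 [0.45119081 0.04662767] [[-0.2, -0.6], [0.6, -1.5], [-0.4, 0.1], [0.1, -0.1], [0.5, 0.9], [-0.1, 1.1], [1.0, -0.2], [-1.6, 0.4]]
scene 92.0937641250853 [0.4490537  0.04505599] [[-1.4, 2.4], [-0.0, 0.7], [-0.3, 1.5], [0.1, -0.8], [1.4, -0.8], [-3.6, 1.3], [3.8, -4.0], [-0.0, -0.3]]
key [ 0.6057 -0.3413  0.0878] 1.8
key [ 0.5895 -0.3497  0.0877] 3.8
0.085 [ 0.5901992  -0.32688094  0.085     ] -64.13810810977681 [np.float64(0.0202), np.float64(0.0412), np.float64(0.0173), np.float64(0.0419)]
[ 0.59932768 -0.3507367   0.085     ] top far mid [ 0.59924778 -0.34554733  0.085     ]
0.088 [ 0.58969015 -0.32601139  0.088     ] -64.13810810977678 [np.float64(0.0201), np.float64(0.041), np.float64(0.0173), np.float64(0.0418)]
[ 0.59622351 -0.34588615  0.088     ] top far mid [ 0.59871457 -0.34462795  0.088     ]
0.091 [ 0.5891811  -0.32514184  0.091     ] -64.13810810977672 [np.float64(0.02), np.float64(0.0409), np.float64(0.0173), np.float64(0.0416)]
[ 0.59311933 -0.3410356   0.091     ] top far mid [ 0.59818136 -0.34370856  0.091     ]
```

Guide: centre about (0.451, 0.046), yaw 91.6°, cover tops 0.097, so it stands on z=0. Key: top at 0.088, centre (0.5895, −0.326), y axis at −64.1°. I'll work out the first approach.

```bash
cat >> h.py <<'E'
def plan(pos,yaw,p0=None):
    "total rz units first, then shift units (tool axes after the turn, tool down at that yaw)"
    o=ctrl.get_obs();p0=o['tool_pos'] if p0 is None else p0
    Rt=R.from_euler('xyz',[180,0,yaw],degrees=True);Rn=R.from_euler('xyz',o['orientation'],degrees=True)
    print('t',o['clock'],'p',o['tool_pos'].round(4),'rpy',o['orientation'].round(2),'F',o['force'].round(1),'turn units',((Rn.inv()*Rt).as_rotvec(degrees=True)/4).round(3),'shift units',(Rt.inv().apply(np.array(pos)-p0)/.025).round(3))
E
python3 -c "
from h import *
plan([.5895,-.3262,.2256],-154.1)
print(onz('top',(440,130),.1))"
```

```text
t 0.1 p [ 0.2337 -0.6328  0.2257] rpy [ 1.7992e+02 -1.0000e-02 -1.5973e+02] F [ 0.8  0.2 -0.7] turn units [ 0.021 -0.002 -1.408] shift units [-1.816e+01  4.816e+00  5.000e-03]
[ 0.77808916 -0.30670483  0.1       ]
```

>>> play_rows([
  {"rz": -0.7},
  {"rz": -0.7},
  {"x": -0.9,"y": 0.25},
  {"x": -1,"y": 0.268},
  {"x": -1,"y": 0.268},
  {"x": -1,"y": 0.268},
  {"x": -1,"y": 0.268},
  {"x": -1,"y": 0.268},
  {"x": -1,"y": 0.268},
  {"x": -1,"y": 0.268},
  {"x": -1,"y": 0.268},
  {"x": -1,"y": 0.268},
  {"x": -1,"y": 0.268},
  {"x": -1,"y": 0.268},
  {"x": -1,"y": 0.268},
  {"x": -1,"y": 0.268},
  {"x": -1,"y": 0.268},
  {"x": -1,"y": 0.268},
  {"x": -1,"y": 0.268},
  {"x": -1,"y": 0.268},
], fingers=1)

```text
$.motion[0]: bad value
```

```bash
python3 -c "
from h import *
plan([.5895,-.3262,.049],-154.1)"
```

```text
t 0.1 p [ 0.2337 -0.6328  0.2257] rpy [ 1.7992e+02 -1.0000e-02 -1.5973e+02] F [ 0.8  0.2 -0.7] turn units [ 0.021 -0.002 -1.408] shift units [-18.16    4.816   7.069]
```

>>> play_rows([
  {"x": 0,"y": 0,"z": 0,"rx": 0,"ry": 0,"rz": -0.7},
  {"x": 0,"y": 0,"z": 0,"rx": 0,"ry": 0,"rz": -0.7},
  {"x": -0.9,"y": 0.25,"z": 0,"rx": 0,"ry": 0,"rz": 0},
  {"x": -1,"y": 0.268,"z": 0,"rx": 0,"ry": 0,"rz": 0},
  {"x": -1,"y": 0.268,"z": 0,"rx": 0,"ry": 0,"rz": 0},
  {"x": -1,"y": 0.268,"z": 0,"rx": 0,"ry": 0,"rz": 0},
  {"x": -1,"y": 0.268,"z": 0,"rx": 0,"ry": 0,"rz": 0},
  {"x": -1,"y": 0.268,"z": 0,"rx": 0,"ry": 0,"rz": 0},
  {"x": -1,"y": 0.268,"z": 0,"rx": 0,"ry": 0,"rz": 0},
  {"x": -1,"y": 0.268,"z": 0,"rx": 0,"ry": 0,"rz": 0},
  {"x": -1,"y": 0.268,"z": 0,"rx": 0,"ry": 0,"rz": 0},
  {"x": -1,"y": 0.268,"z": 0,"rx": 0,"ry": 0,"rz": 0},
  {"x": -1,"y": 0.268,"z": 0,"rx": 0,"ry": 0,"rz": 0},
  {"x": -1,"y": 0.268,"z": 0,"rx": 0,"ry": 0,"rz": 0},
  {"x": -1,"y": 0.268,"z": 0,"rx": 0,"ry": 0,"rz": 0},
  {"x": -1,"y": 0.268,"z": 0,"rx": 0,"ry": 0,"rz": 0},
  {"x": -1,"y": 0.268,"z": 0,"rx": 0,"ry": 0,"rz": 0},
  {"x": -1,"y": 0.268,"z": 0,"rx": 0,"ry": 0,"rz": 0},
  {"x": -1,"y": 0.268,"z": 0,"rx": 0,"ry": 0,"rz": 0},
  {"x": -1,"y": 0.268,"z": 0,"rx": 0,"ry": 0,"rz": 0},
], fingers=1)

```text
clock: 2.6
tool_pos: [0.5853, -0.3286, 0.2265]
orientation: [-180.0, 0.0, -154.1]
force: [-0.2, -0.9, -0.2]
opening: 0.0877
gripper_force: 0.0
```

```bash
python3 -c "
from h import *
plan([.5895,-.3262,.049],-154.1)"
```

```text
t 2.6 p [ 0.5853 -0.3286  0.2265] rpy [-180.      0.   -154.13] F [-0.2 -0.9 -0.2] turn units [-0.     0.    -0.008] shift units [-0.192  0.015  7.102]
```

>>> play_rows([
  {"x": -0.2,"y": 0,"z": 0.5,"rx": 0,"ry": 0,"rz": 0},
  {"x": 0,"y": 0,"z": 1,"rx": 0,"ry": 0,"rz": 0},
  {"x": 0,"y": 0,"z": 1,"rx": 0,"ry": 0,"rz": 0},
  {"x": 0,"y": 0,"z": 1,"rx": 0,"ry": 0,"rz": 0},
  {"x": 0,"y": 0,"z": 1,"rx": 0,"ry": 0,"rz": 0},
  {"x": 0,"y": 0,"z": 1,"rx": 0,"ry": 0,"rz": 0},
  {"x": 0,"y": 0,"z": 0.8,"rx": 0,"ry": 0,"rz": 0},
  {"x": 0,"y": 0,"z": 0.5,"rx": 0,"ry": 0,"rz": 0},
  {"x": 0,"y": 0,"z": 0.25,"rx": 0,"ry": 0,"rz": 0},
  {"x": 0,"y": 0,"z": 0,"rx": 0,"ry": 0,"rz": 0},
])

```text
clock: 3.85
tool_pos: [0.5885, -0.3277, 0.0502]
orientation: [180.0, -0.0, -154.1]
force: [1.0, -1.4, 1.0]
opening: 0.0874
gripper_force: 0.0
```

>>> play_rows([
  {"x": 0,"y": 0,"z": 0,"rx": 0,"ry": 0,"rz": 0},
  {"x": 0,"y": 0,"z": 0,"rx": 0,"ry": 0,"rz": 0},
  {"x": 0,"y": 0,"z": 0,"rx": 0,"ry": 0,"rz": 0},
  {"x": 0,"y": 0,"z": 0,"rx": 0,"ry": 0,"rz": 0},
  {"x": 0,"y": 0,"z": 0,"rx": 0,"ry": 0,"rz": 0},
  {"x": 0,"y": 0,"z": 0,"rx": 0,"ry": 0,"rz": 0},
  {"x": 0,"y": 0,"z": 0,"rx": 0,"ry": 0,"rz": 0},
  {"x": 0,"y": 0,"z": 0,"rx": 0,"ry": 0,"rz": 0},
], fingers=-1)

```text
clock: 4.85
tool_pos: [0.5885, -0.3275, 0.0503]
orientation: [180.0, -0.0, -154.1]
force: [-1.2, 0.9, 1.4]
opening: 0.0403
gripper_force: 30.0
```

>>> play_rows([
  {"x": 0,"y": 0,"z": -0.2,"rx": 0,"ry": 0,"rz": 0},
  {"x": 0,"y": 0,"z": -0.5,"rx": 0,"ry": 0,"rz": 0},
  {"x": 0,"y": 0,"z": -0.8,"rx": 0,"ry": 0,"rz": 0},
  {"x": 0,"y": 0,"z": -0.8,"rx": 0,"ry": 0,"rz": 0},
  {"x": 0,"y": 0,"z": -0.8,"rx": 0,"ry": 0,"rz": 0},
  {"x": 0,"y": 0,"z": -0.9,"rx": 0,"ry": 0,"rz": 0},
  {"x": 0,"y": 0,"z": -1,"rx": 0,"ry": 0,"rz": 0},
  {"x": 0,"y": 0,"z": -1,"rx": 0,"ry": 0,"rz": 0},
  {"x": 0,"y": 0,"z": -1,"rx": 0,"ry": 0,"rz": 0},
  {"x": 0,"y": 0,"z": -0.6,"rx": 0,"ry": 0,"rz": 0},
  {"x": 0,"y": 0,"z": 0,"rx": 0,"ry": 0,"rz": 0},
])

```text
clock: 6.22
tool_pos: [0.589, -0.3278, 0.2418]
orientation: [-179.9, 0.1, -154.1]
force: [1.0, -0.2, -2.4]
opening: 0.0394
gripper_force: 30.0
```

```bash
python3 -c "
from h import *
t=np.radians(91.6);E=np.array([.451,.0462])-.0745*np.array([np.cos(t),np.sin(t)]);print(E)
plan([*E,.24],-88.4)"
```

```text
[ 0.45308016 -0.02827095]
t 6.225 p [ 0.589  -0.3278  0.2418] rpy [-1.7991e+02  1.1000e-01 -1.5413e+02] F [ 1.  -0.2 -2.4] turn units [-3.6000e-02  1.2000e-02 -1.6432e+01] shift units [-12.127   5.102   0.07 ]
```

>>> play_rows([
  {"x": -0.15,"y": 0.5,"z": 0,"rx": 0,"ry": 0,"rz": 0},
  {"x": -0.15,"y": 1,"z": 0,"rx": 0,"ry": 0,"rz": 0},
  {"x": 0,"y": 1,"z": 0,"rx": 0,"ry": 0,"rz": 0},
  {"x": 0,"y": 1,"z": 0,"rx": 0,"ry": 0,"rz": 0},
  {"x": 0,"y": 1,"z": 0,"rx": 0,"ry": 0,"rz": 0},
  {"x": 0,"y": 1,"z": 0,"rx": 0,"ry": 0,"rz": 0},
  {"x": 0,"y": 1,"z": 0,"rx": 0,"ry": 0,"rz": 0},
  {"x": 0,"y": 1,"z": 0,"rx": 0,"ry": 0,"rz": 0},
  {"x": 0,"y": 1,"z": 0,"rx": 0,"ry": 0,"rz": 0},
  {"x": 0,"y": 1,"z": 0,"rx": 0,"ry": 0,"rz": 0},
  {"x": 0,"y": 1,"z": 0,"rx": 0,"ry": 0,"rz": 0},
  {"x": 0,"y": 1,"z": 0,"rx": 0,"ry": 0,"rz": 0},
  {"x": 0,"y": 1,"z": 0,"rx": 0,"ry": 0,"rz": 0},
  {"x": 0,"y": 0.6,"z": 0,"rx": 0,"ry": 0,"rz": 0},
])

```text
clock: 7.98
tool_pos: [0.4512, -0.0287, 0.2396]
orientation: [180.0, -0.1, -154.1]
force: [0.2, 0.2, -2.7]
opening: 0.0398
gripper_force: 30.0
```

>>> play_rows([
  {"x": 0,"y": 0,"z": 0,"rx": 0,"ry": 0,"rz": -0.966},
  {"x": 0,"y": 0,"z": 0,"rx": 0,"ry": 0,"rz": -0.966},
  {"x": 0,"y": 0,"z": 0,"rx": 0,"ry": 0,"rz": -0.966},
  {"x": 0,"y": 0,"z": 0,"rx": 0,"ry": 0,"rz": -0.966},
  {"x": 0,"y": 0,"z": 0,"rx": 0,"ry": 0,"rz": -0.966},
  {"x": 0,"y": 0,"z": 0,"rx": 0,"ry": 0,"rz": -0.966},
  {"x": 0,"y": 0,"z": 0,"rx": 0,"ry": 0,"rz": -0.966},
  {"x": 0,"y": 0,"z": 0,"rx": 0,"ry": 0,"rz": -0.966},
  {"x": 0,"y": 0,"z": 0,"rx": 0,"ry": 0,"rz": -0.966},
  {"x": 0,"y": 0,"z": 0,"rx": 0,"ry": 0,"rz": -0.966},
  {"x": 0,"y": 0,"z": 0,"rx": 0,"ry": 0,"rz": -0.966},
  {"x": 0,"y": 0,"z": 0,"rx": 0,"ry": 0,"rz": -0.966},
  {"x": 0,"y": 0,"z": 0,"rx": 0,"ry": 0,"rz": -0.966},
  {"x": 0,"y": 0,"z": 0,"rx": 0,"ry": 0,"rz": -0.966},
  {"x": 0,"y": 0,"z": 0,"rx": 0,"ry": 0,"rz": -0.966},
  {"x": 0,"y": 0,"z": 0,"rx": 0,"ry": 0,"rz": -0.966},
  {"x": 0,"y": 0,"z": 0,"rx": 0,"ry": 0,"rz": -0.966},
  {"x": 0,"y": 0,"z": 0,"rx": 0,"ry": 0,"rz": 0},
])

```text
clock: 10.22
tool_pos: [0.4521, -0.0297, 0.2398]
orientation: [180.0, -0.0, -88.5]
force: [0.5, 0.4, -3.3]
opening: 0.0398
gripper_force: 30.0
```

```bash
python3 - <<'E'
from h import *
plan([.45308,-.02827,.12],-88.4)
for n in('scene','top'):
    cv2.imwrite(f'pics/{n}1.png',cams.snapshot(n))
s=cv2.imread('pics/scene1.png');t=cv2.imread('pics/top1.png')
a=cv2.resize(s[130:300,270:430],None,fx=3,fy=3,interpolation=2);b=cv2.resize(t[200:300,250:400],None,fx=2,fy=2)
b=cv2.copyMakeBorder(b,0,a.shape[0]-b.shape[0],0,0,0);cv2.imwrite('pics/v1.png',np.hstack([a,b]))
E
```

```text
t 10.225 p [ 0.4521 -0.0297  0.2398] rpy [ 1.7995e+02 -1.0000e-02 -8.8470e+01] F [ 0.5  0.4 -3.3] turn units [ 0.012 -0.003 -0.016] shift units [-0.054 -0.042  4.793]
```

View pics/v1.png

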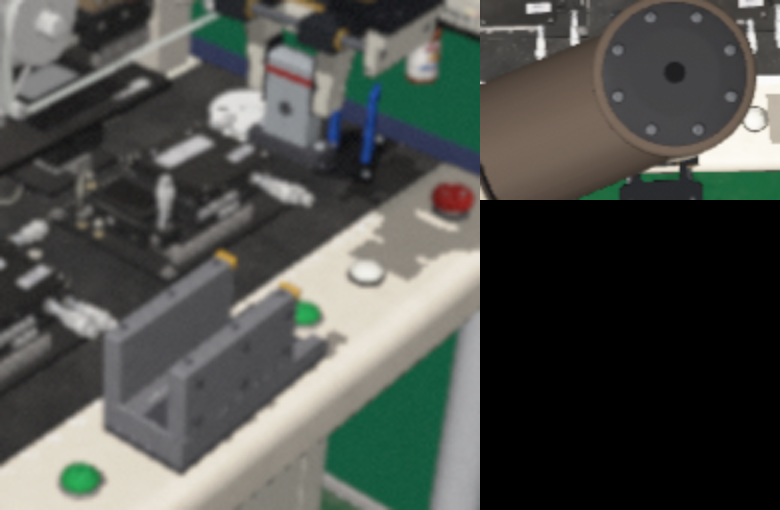

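The key hangs upright in the fingers with its broad face to the scene camera, and the arm blocks the top view. I'll go lower and use the scene camera to check it against the guide.

>>> play_rows([
  {"x": -0.05,"y": -0.04,"z": 0.5,"rx": 0,"ry": 0,"rz": 0},
  {"x": 0,"y": 0,"z": 1,"rx": 0,"ry": 0,"rz": 0},
  {"x": 0,"y": 0,"z": 1,"rx": 0,"ry": 0,"rz": 0},
  {"x": 0,"y": 0,"z": 1,"rx": 0,"ry": 0,"rz": 0},
  {"x": 0,"y": 0,"z": 1,"rx": 0,"ry": 0,"rz": 0},
  {"x": 0,"y": 0,"z": 0.8,"rx": 0,"ry": 0,"rz": 0},
  {"x": 0,"y": 0,"z": 0.3,"rx": 0,"ry": 0,"rz": 0},
  {"x": 0,"y": 0,"z": 0,"rx": 0,"ry": 0,"rz": 0},
  {"x": 0,"y": 0,"z": 0,"rx": 0,"ry": 0,"rz": 0},
])

```text
clock: 11.45
tool_pos: [0.454, -0.0282, 0.101]
orientation: [-179.9, 0.0, -88.4]
force: [0.1, -0.9, -2.3]
opening: 0.0398
gripper_force: 30.0
```

```bash
python3 - <<'E'
from h import *
plan([.45308,-.02827,.06],-88.4)
cv2.imwrite('pics/scene2.png',cams.snapshot('scene'))
s=cv2.imread('pics/scene2.png');cv2.imwrite('pics/v2.png',crop(s,300,183,86,70,9))
E
```

```text
t 11.45 p [ 0.454  -0.0282  0.101 ] rpy [-1.7993e+02  1.0000e-02 -8.8440e+01] F [ 0.1 -0.9 -2.3] turn units [-0.018  0.003 -0.009] shift units [1.000e-03 3.500e-02 1.638e+00]
```

View pics/v2.png

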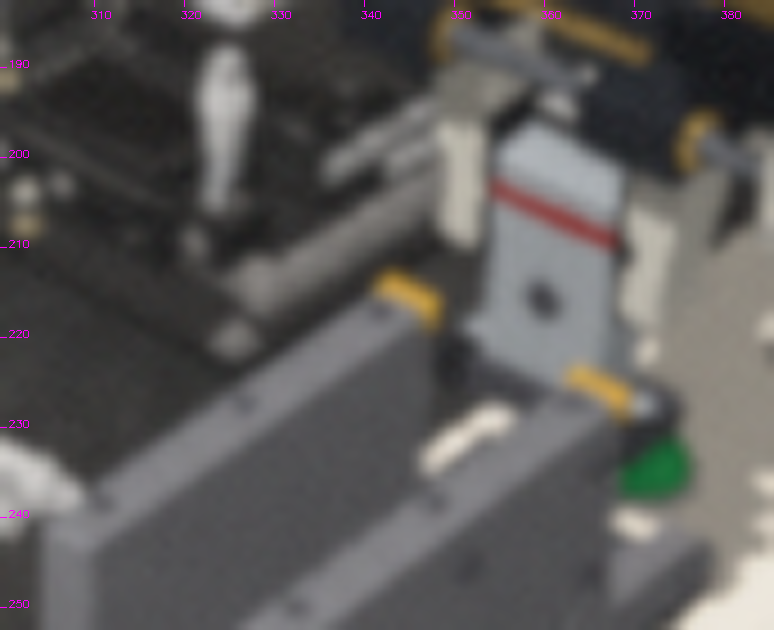

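```bash
python3 - <<'E'
from h import *
V=lambda u,v:(300+u/9-.5,183+v/9-.5)
q=np.array([onz('scene',V(*c),.1388) for c in((538,117),(627,166),(615,208),(495,160))])
print(q.round(4),q.mean(0),[np.linalg.norm(q[i]-q[i-1]).round(4) for i in range(4)])
# guide corners again in this picture, at z .098
g=np.array([onz('scene',V(*c),.098) for c in((383,270),(440,302),(570,364),(628,397))])
print(g.round(4),g.mean(0))
E
```

```text
[[ 0.4736 -0.0391  0.1388]
 [ 0.4415 -0.0364  0.1388]
 [ 0.4315 -0.0182  0.1388]
 [ 0.4687 -0.0146  0.1388]] [ 0.45381384 -0.02706538  0.1388    ] [np.float64(0.025), np.float64(0.0322), np.float64(0.0207), np.float64(0.0373)]
[[ 4.941e-01 -1.300e-03  9.800e-02]
 [ 4.732e-01 -1.000e-04  9.800e-02]
 [ 4.302e-01 -1.600e-03  9.800e-02]
 [ 4.101e-01 -3.000e-04  9.800e-02]] [ 0.45190523 -0.00082889  0.098     ]
```

>>> play_rows([
  {"x": 0,"y": 0.045,"z": 0,"rx": 0,"ry": 0,"rz": 0},
  {"x": 0,"y": 0,"z": 0.4,"rx": 0,"ry": 0,"rz": 0},
  {"x": 0,"y": 0,"z": 0.4,"rx": 0,"ry": 0,"rz": 0},
  {"x": 0,"y": 0,"z": 0.3,"rx": 0,"ry": 0,"rz": 0},
  {"x": 0,"y": 0,"z": 0,"rx": 0,"ry": 0,"rz": 0},
])

```text
clock: 12.12
tool_pos: [0.4516, -0.0287, 0.0719]
orientation: [179.9, -0.0, -88.4]
force: [0.6, 0.3, -1.8]
opening: 0.04
gripper_force: 30.0
```

>>> play_rows([
  {"x": 0,"y": 0,"z": 0.2,"rx": 0,"ry": 0,"rz": 0},
  {"x": 0,"y": 0,"z": 0.15,"rx": 0,"ry": 0,"rz": 0},
  {"x": 0,"y": 0,"z": 0.1,"rx": 0,"ry": 0,"rz": 0},
  {"x": 0,"y": 0,"z": 0,"rx": 0,"ry": 0,"rz": 0},
])

```text
clock: 12.62
tool_pos: [0.4522, -0.0285, 0.0614]
orientation: [180.0, -0.0, -88.4]
force: [0.7, 0.2, -2.0]
opening: 0.0399
gripper_force: 30.0
```

>>> play_rows([
  {"x": 0,"y": 0,"z": 0.05,"rx": 0,"ry": 0,"rz": 0},
  {"x": 0,"y": 0,"z": 0.04,"rx": 0,"ry": 0,"rz": 0},
  {"x": 0,"y": 0,"z": 0,"rx": 0,"ry": 0,"rz": 0},
])

```text
clock: 13.0
tool_pos: [0.4524, -0.0284, 0.0602]
orientation: [-180.0, -0.0, -88.4]
force: [-2.6, 0.6, 9.2]
opening: 0.0397
gripper_force: 30.0
```

>>> play_rows([
  {"x": 0,"y": 0,"z": -0.02,"rx": 0,"ry": 0,"rz": 0},
  {"x": 0,"y": 0,"z": 0,"rx": 0,"ry": 0,"rz": 0},
  {"x": 0,"y": 0,"z": 0,"rx": 0,"ry": 0,"rz": 0},
  {"x": 0,"y": 0,"z": 0,"rx": 0,"ry": 0,"rz": 0},
  {"x": 0,"y": 0,"z": 0,"rx": 0,"ry": 0,"rz": 0},
  {"x": 0,"y": 0,"z": 0,"rx": 0,"ry": 0,"rz": 0},
  {"x": 0,"y": 0,"z": -0.3,"rx": 0,"ry": 0,"rz": 0},
  {"x": 0,"y": 0,"z": -0.7,"rx": 0,"ry": 0,"rz": 0},
  {"x": 0,"y": 0,"z": -1,"rx": 0,"ry": 0,"rz": 0},
  {"x": 0,"y": 0,"z": -1,"rx": 0,"ry": 0,"rz": 0},
  {"x": 0,"y": 0,"z": -0.6,"rx": 0,"ry": 0,"rz": 0},
  {"x": 0,"y": 0,"z": 0,"rx": 0,"ry": 0,"rz": 0},
], fingers=1)

```text
clock: 14.5
tool_pos: [0.4531, -0.0282, 0.1513]
orientation: [-179.8, 0.1, -88.4]
force: [0.1, -0.3, 0.3]
opening: 0.0873
gripper_force: 0.0
```

```bash
python3 - <<'E'
from h import *
plan([.4524,-.0284,.0605],-178.4)
cv2.imwrite('pics/scene3.png',cams.snapshot('scene'))
s=cv2.imread('pics/scene3.png');cv2.imwrite('pics/v3.png',crop(s,300,183,86,70,9))
E
```

```text
t 14.5 p [ 0.4531 -0.0282  0.1513] rpy [-1.7983e+02  5.0000e-02 -8.8430e+01] F [ 0.1 -0.3  0.3] turn units [-0.024  0.044 22.492] shift units [ 0.027 -0.009  3.631]
```

View pics/v3.png

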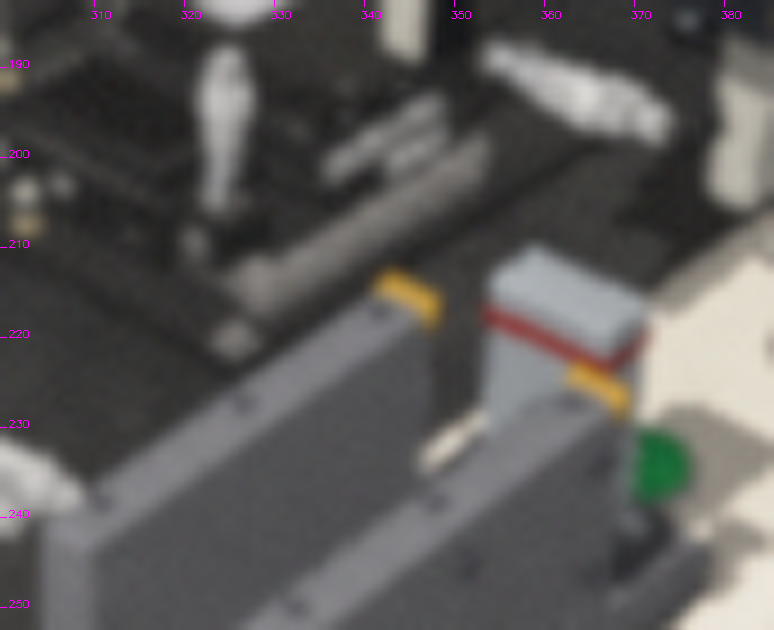

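The key stands upright at the entry, its top near px (362,214) and level with the covers. I'll turn the tool by 90° and regrip the broad faces.

>>> play_rows([
  {"x": 0,"y": 0,"z": 0,"rx": 0,"ry": 0,"rz": 1},
  {"x": 0,"y": 0,"z": 0,"rx": 0,"ry": 0,"rz": 1},
  {"x": 0,"y": 0,"z": 0,"rx": 0,"ry": 0,"rz": 1},
  {"x": 0,"y": 0,"z": 0,"rx": 0,"ry": 0,"rz": 1},
  {"x": 0,"y": 0,"z": 0,"rx": 0,"ry": 0,"rz": 1},
  {"x": 0,"y": 0,"z": 0,"rx": 0,"ry": 0,"rz": 1},
  {"x": 0,"y": 0,"z": 0,"rx": 0,"ry": 0,"rz": 1},
  {"x": 0,"y": 0,"z": 0,"rx": 0,"ry": 0,"rz": 1},
  {"x": 0,"y": 0,"z": 0,"rx": 0,"ry": 0,"rz": 1},
  {"x": 0,"y": 0,"z": 0,"rx": 0,"ry": 0,"rz": 1},
  {"x": 0,"y": 0,"z": 0,"rx": 0,"ry": 0,"rz": 1},
  {"x": 0,"y": 0,"z": 0,"rx": 0,"ry": 0,"rz": 1},
  {"x": 0,"y": 0,"z": 0,"rx": 0,"ry": 0,"rz": 1},
  {"x": 0,"y": 0,"z": 0,"rx": 0,"ry": 0,"rz": 1},
  {"x": 0,"y": 0,"z": 0,"rx": 0,"ry": 0,"rz": 1},
  {"x": 0,"y": 0,"z": 0,"rx": 0,"ry": 0,"rz": 1},
  {"x": 0,"y": 0,"z": 0,"rx": 0,"ry": 0,"rz": 1},
  {"x": 0,"y": 0,"z": 0,"rx": 0,"ry": 0,"rz": 1},
  {"x": 0,"y": 0,"z": 0,"rx": 0,"ry": 0,"rz": 1},
  {"x": 0,"y": 0,"z": 0,"rx": 0,"ry": 0,"rz": 1},
])

```text
clock: 17.05
tool_pos: [0.4516, -0.0286, 0.1489]
orientation: [-180.0, -0.1, -168.6]
force: [-0.3, 0.7, -0.0]
opening: 0.0876
gripper_force: 0.0
```

>>> play_rows([
  {"x": 0,"y": 0,"z": 0,"rx": 0,"ry": 0,"rz": 0.9},
  {"x": 0,"y": 0,"z": 0,"rx": 0,"ry": 0,"rz": 0.9},
  {"x": 0,"y": 0,"z": 0,"rx": 0,"ry": 0,"rz": 0.7},
  {"x": 0,"y": 0,"z": 0,"rx": 0,"ry": 0,"rz": 0},
])

```text
clock: 17.55
tool_pos: [0.4518, -0.0286, 0.1491]
orientation: [-180.0, -0.1, -178.4]
force: [0.1, 0.6, -0.0]
opening: 0.0876
gripper_force: 0.0
```

```bash
python3 -c "
from h import *
plan([.4524,-.0284,.0605],-178.4)"
```

```text
t 17.55 p [ 0.4518 -0.0286  0.1491] rpy [-1.7998e+02 -8.0000e-02 -1.7843e+02] F [ 0.1  0.6 -0. ] turn units [-0.005 -0.02  -0.007] shift units [-0.026  0.006  3.543]
```

>>> play_rows([
  {"x": -0.02,"y": 0,"z": 0.5,"rx": 0,"ry": 0,"rz": 0},
  {"x": 0,"y": 0,"z": 0.8,"rx": 0,"ry": 0,"rz": 0},
  {"x": 0,"y": 0,"z": 0.8,"rx": 0,"ry": 0,"rz": 0},
  {"x": 0,"y": 0,"z": 0.8,"rx": 0,"ry": 0,"rz": 0},
  {"x": 0,"y": 0,"z": 0.4,"rx": 0,"ry": 0,"rz": 0},
  {"x": 0,"y": 0,"z": 0.2,"rx": 0,"ry": 0,"rz": 0},
  {"x": 0,"y": 0,"z": 0,"rx": 0,"ry": 0,"rz": 0},
  {"x": 0,"y": 0,"z": 0,"rx": 0,"ry": 0,"rz": 0},
])

```text
clock: 18.55
tool_pos: [0.4532, -0.0283, 0.0628]
orientation: [180.0, 0.1, -178.4]
force: [0.7, 0.5, -0.0]
opening: 0.0876
gripper_force: 0.0
```

>>> play_rows([
  {"x": 0,"y": 0,"z": 0,"rx": 0,"ry": 0,"rz": 0},
  {"x": 0,"y": 0,"z": 0,"rx": 0,"ry": 0,"rz": 0},
  {"x": 0,"y": 0,"z": 0,"rx": 0,"ry": 0,"rz": 0},
  {"x": 0,"y": 0,"z": 0,"rx": 0,"ry": 0,"rz": 0},
  {"x": 0,"y": 0,"z": 0,"rx": 0,"ry": 0,"rz": 0},
  {"x": 0,"y": 0,"z": 0,"rx": 0,"ry": 0,"rz": 0},
  {"x": 0,"y": 0,"z": 0,"rx": 0,"ry": 0,"rz": 0},
  {"x": 0,"y": 0,"z": 0,"rx": 0,"ry": 0,"rz": 0},
  {"x": 0,"y": 0,"z": 0,"rx": 0,"ry": 0,"rz": 0},
  {"x": 0,"y": 0,"z": 0,"rx": 0,"ry": 0,"rz": 0},
], fingers=-1)

```text
clock: 19.8
tool_pos: [0.4526, -0.0284, 0.0622]
orientation: [-180.0, -0.0, -178.4]
force: [0.3, -0.1, -2.2]
opening: 0.0199
gripper_force: 30.0
```

>>> play_rows([
  {"x": 0,"y": 0,"z": 0.04,"rx": 0,"ry": 0,"rz": 0},
  {"x": 0,"y": 0.2,"z": 0,"rx": 0,"ry": 0,"rz": 0},
  {"x": 0,"y": 0.2,"z": 0,"rx": 0,"ry": 0,"rz": 0},
  {"x": 0,"y": 0.2,"z": 0,"rx": 0,"ry": 0,"rz": 0},
  {"x": 0,"y": 0.2,"z": 0,"rx": 0,"ry": 0,"rz": 0},
  {"x": 0,"y": 0,"z": 0,"rx": 0,"ry": 0,"rz": 0},
])

```text
clock: 20.55
tool_pos: [0.4529, -0.0085, 0.0622]
orientation: [-180.0, 0.1, -178.4]
force: [-0.9, -1.8, 7.6]
opening: 0.02
gripper_force: 30.0
```

>>> play_rows([
  {"x": 0,"y": 0.15,"z": 0,"rx": 0,"ry": 0,"rz": 0},
  {"x": 0,"y": 0.15,"z": 0,"rx": 0,"ry": 0,"rz": 0},
  {"x": 0,"y": 0.15,"z": 0,"rx": 0,"ry": 0,"rz": 0},
  {"x": 0,"y": 0.15,"z": 0,"rx": 0,"ry": 0,"rz": 0},
  {"x": 0,"y": 0.15,"z": 0,"rx": 0,"ry": 0,"rz": 0},
  {"x": 0,"y": 0.15,"z": 0,"rx": 0,"ry": 0,"rz": 0},
  {"x": 0,"y": 0.15,"z": 0,"rx": 0,"ry": 0,"rz": 0},
  {"x": 0,"y": 0,"z": 0,"rx": 0,"ry": 0,"rz": 0},
])

```text
clock: 21.55
tool_pos: [0.452, 0.0175, 0.0621]
orientation: [-180.0, 0.1, -178.4]
force: [-1.4, -2.4, 8.7]
opening: 0.02
gripper_force: 30.0
```

>>> play_rows([
  {"x": 0,"y": 0,"z": 0.05,"rx": 0,"ry": 0,"rz": 0},
  {"x": 0,"y": 0.06,"z": 0,"rx": 0,"ry": 0,"rz": 0},
  {"x": 0,"y": 0.06,"z": 0,"rx": 0,"ry": 0,"rz": 0},
  {"x": 0,"y": 0.06,"z": 0,"rx": 0,"ry": 0,"rz": 0},
  {"x": 0,"y": 0.06,"z": 0,"rx": 0,"ry": 0,"rz": 0},
  {"x": 0,"y": 0,"z": 0,"rx": 0,"ry": 0,"rz": 0},
])

```text
clock: 22.3
tool_pos: [0.4523, 0.0223, 0.062]
orientation: [-179.8, 0.1, -178.3]
force: [-1.1, -11.8, 21.1]
opening: 0.0198
gripper_force: 30.0
```

>>> play_rows([
  {"x": 0,"y": 0.06,"z": 0,"rx": 0,"ry": 0,"rz": 0},
  {"x": 0,"y": 0.06,"z": 0,"rx": 0,"ry": 0,"rz": 0},
  {"x": 0,"y": 0.06,"z": 0,"rx": 0,"ry": 0,"rz": 0},
  {"x": 0,"y": 0,"z": 0,"rx": 0,"ry": 0,"rz": 0},
])

```text
clock: 22.8
tool_pos: [0.4524, 0.0269, 0.062]
orientation: [-179.9, 0.1, -178.3]
force: [-0.7, -10.0, 20.2]
opening: 0.0196
gripper_force: 30.0
```

>>> play_rows([
  {"x": 0,"y": 0.06,"z": 0,"rx": 0,"ry": 0,"rz": 0},
  {"x": 0,"y": 0.06,"z": 0,"rx": 0,"ry": 0,"rz": 0},
  {"x": 0,"y": 0.06,"z": 0,"rx": 0,"ry": 0,"rz": 0},
  {"x": 0,"y": 0,"z": 0,"rx": 0,"ry": 0,"rz": 0},
])

```text
clock: 23.3
tool_pos: [0.4523, 0.0315, 0.0619]
orientation: [-179.9, 0.1, -178.3]
force: [-0.1, -11.2, 20.0]
opening: 0.02
gripper_force: 30.1
```

>>> play_rows([
  {"x": 0,"y": 0.06,"z": 0,"rx": 0,"ry": 0,"rz": 0},
  {"x": 0,"y": 0.06,"z": 0,"rx": 0,"ry": 0,"rz": 0},
  {"x": 0,"y": 0.06,"z": 0,"rx": 0,"ry": 0,"rz": 0},
  {"x": 0,"y": 0,"z": 0,"rx": 0,"ry": 0,"rz": 0},
])

```text
clock: 23.8
tool_pos: [0.4522, 0.0361, 0.0618]
orientation: [-179.9, 0.1, -178.3]
force: [-0.9, -9.8, 18.5]
opening: 0.0199
gripper_force: 30.0
```

>>> play_rows([
  {"x": 0,"y": 0.06,"z": 0,"rx": 0,"ry": 0,"rz": 0},
  {"x": 0,"y": 0.06,"z": 0,"rx": 0,"ry": 0,"rz": 0},
  {"x": 0,"y": 0.06,"z": 0,"rx": 0,"ry": 0,"rz": 0},
  {"x": 0,"y": 0,"z": 0,"rx": 0,"ry": 0,"rz": 0},
])

```text
clock: 24.3
tool_pos: [0.4505, 0.0418, 0.0598]
orientation: [180.0, -0.0, -178.5]
force: [-0.7, -0.1, -2.7]
opening: 0.02
gripper_force: 30.0
```

The fz went from +18.5 to −2.7 and z dropped 2 mm: the foot is in the groove. Lowering it further.

>>> play_rows([
  {"x": 0,"y": 0,"z": 0.1,"rx": 0,"ry": 0,"rz": 0},
  {"x": 0,"y": 0,"z": 0.1,"rx": 0,"ry": 0,"rz": 0},
  {"x": 0,"y": 0,"z": 0.05,"rx": 0,"ry": 0,"rz": 0},
  {"x": 0,"y": 0,"z": 0,"rx": 0,"ry": 0,"rz": 0},
])

```text
clock: 24.8
tool_pos: [0.4507, 0.0418, 0.0536]
orientation: [-180.0, -0.0, -178.4]
force: [-0.2, -0.7, -3.0]
opening: 0.0196
gripper_force: 30.0
```

>>> play_rows([
  {"x": 0,"y": 0,"z": 0.05,"rx": 0,"ry": 0,"rz": 0},
  {"x": 0,"y": 0,"z": 0.04,"rx": 0,"ry": 0,"rz": 0},
  {"x": 0,"y": 0,"z": 0,"rx": 0,"ry": 0,"rz": 0},
])

```text
clock: 25.18
tool_pos: [0.4509, 0.0418, 0.0522]
orientation: [180.0, 0.0, -178.4]
force: [-3.6, 0.6, 7.0]
opening: 0.0201
gripper_force: 30.0
```

>>> play_rows([
  {"x": 0,"y": 0,"z": -0.02,"rx": 0,"ry": 0,"rz": 0},
  {"x": 0,"y": 0,"z": 0,"rx": 0,"ry": 0,"rz": 0},
  {"x": 0,"y": 0,"z": 0,"rx": 0,"ry": 0,"rz": 0},
  {"x": 0,"y": 0,"z": 0,"rx": 0,"ry": 0,"rz": 0},
  {"x": 0,"y": 0,"z": 0,"rx": 0,"ry": 0,"rz": 0},
  {"x": 0,"y": 0,"z": 0,"rx": 0,"ry": 0,"rz": 0},
  {"x": 0,"y": 0,"z": 0,"rx": 0,"ry": 0,"rz": 0},
  {"x": 0,"y": 0,"z": -0.3,"rx": 0,"ry": 0,"rz": 0},
  {"x": 0,"y": 0,"z": -0.6,"rx": 0,"ry": 0,"rz": 0},
  {"x": 0,"y": 0,"z": -1,"rx": 0,"ry": 0,"rz": 0},
  {"x": 0,"y": 0,"z": -1,"rx": 0,"ry": 0,"rz": 0},
  {"x": 0,"y": 0,"z": -1,"rx": 0,"ry": 0,"rz": 0},
  {"x": 0,"y": 0,"z": -1,"rx": 0,"ry": 0,"rz": 0},
  {"x": 0,"y": 0,"z": -0.5,"rx": 0,"ry": 0,"rz": 0},
  {"x": 0,"y": 0,"z": 0,"rx": 0,"ry": 0,"rz": 0},
], fingers=1)

```text
clock: 27.05
tool_pos: [0.4511, 0.042, 0.1877]
orientation: [179.9, 0.1, -178.4]
force: [0.0, -0.7, -0.6]
opening: 0.0876
gripper_force: 0.0
```

```bash
python3 - <<'E'
from h import *
s=cams.snapshot('scene');cv2.imwrite('pics/v4.png',crop(s,300,183,86,70,9))
E
```

```text
(no output)
```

View pics/v4.png

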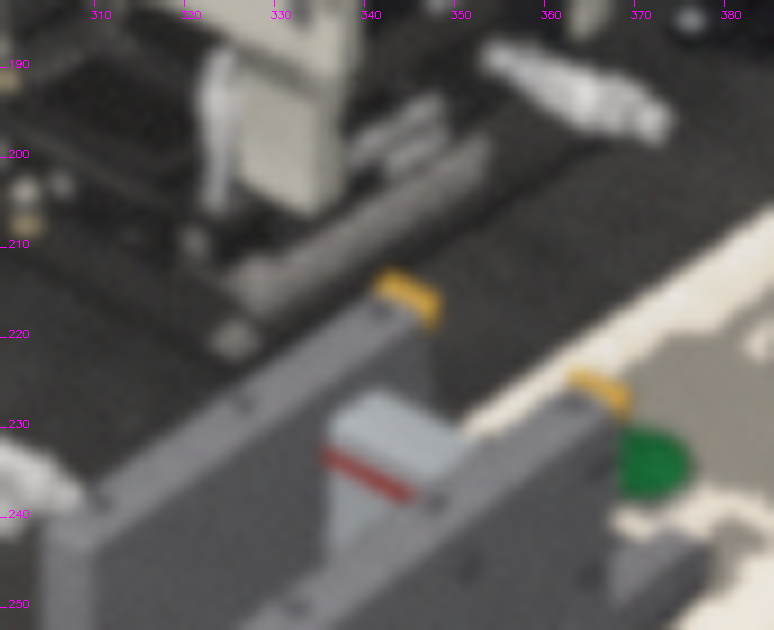

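The key stands upright between the covers at about px (342,231), with its top sunk below the cover tops and the gripper clear. I'll hand in the job now.

```bash
python3 -c "
from plant import workorder
print(workorder.close_job())"
```

```text
the job is handed in; nothing more can be done
None
```

The stop key is standing upright in the hidden groove under the covers, about 10 mm below its riding height by arm readings, and released; I handed the job in at about 27 s, but no verdict came back.

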